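Fit bearing and splined gear on a gearbox shaft and hold it for the circlip

TASK

A gearbox shaft stands upright in the bench vise with a spring cup on it: lower the thrust ball bearing over the shaft until it lies flat in the cup, and let go of it. Then put the sliding gear on with its boss up, turn it until its splined bore meshes with the shaft, slide it down onto the bearing and press it down against the spring until the circlip groove of the shaft stands fully clear above the boss. Finish while still holding the gear down there, so that a mate can clip the circlip in, and leave everything else on the bench where it lies.

Things in the scene. Friction and masses are not known exactly. Their poses are not given: they have to be found in the camera images.
- thrust_bearing: Thrust ball bearing, a plain steel ring with a cage of balls between its two washers, 52 mm outside, 35 mm bore, 12 mm high, about 80 g, lying flat on the bench. Origin: centre of its underside; z up.
- gear: Sliding gear, plain steel, boss up on the bench, about 400 g: a toothed wheel 66 mm across, 14 mm thick, and on it a smooth round boss 42 mm across, 22 mm high (to grip). Its bore, right through, has 6 grooves 8.4 mm wide every 60 deg, 34 mm across their bottoms, 26 mm across the lands. Origin: centre of the underside; z up out of the boss; x through the middle of one groove.
- gear_top (a point): Centre of the boss's top face, 36 mm above the gear's underside.
- shaft: Gearbox shaft clamped upright in the vise; it cannot move or turn. Origin on its axis at its lower end, 136 mm below its upper end; z up; x through the middle of one spline. Above: 6 splines 6 mm wide every 60 deg, 32 mm across, core 24 mm, chamfered over the top 4 mm. The bearing passes at any angle, the gear only with its grooves over the splines, within about 5 deg.
- shaft_tip (a point): Centre of the shaft's upper end, 226 mm above the bench.
- groove (a point): On the shaft's axis, at the lower edge of the circlip groove (a dark 3 mm band cut round the splines): 14 mm below the shaft's end, 212 mm above the bench. With the gear resting unpressed on the seated bearing the boss's top is 8 mm above this edge and hides the groove.
- cup_floor (a point): Centre of the inner floor of the spring cup, a round steel dish on the shaft that slides down it against a coil spring: 62 mm outside, 55 mm inside (58 mm at the mouth), rim 4 mm high, so the 12 mm bearing stands 8 mm proud of it. Its floor is 172 mm above the bench at rest.
- spring_cup (a joint): How far the spring cup is pressed down, in m: 0 at rest, 0.012 at its stop. The spring is preloaded: about 7 N to start it (more than the weight of bearing and gear), 14 N at 0.008, 18 N at the stop.
- vise: Teal cast bench vise with 125 mm jaws and aluminium soft jaws, bolted down, origin on the bench under the clamped shaft; x points from the fixed jaw to the moving jaw and the spindle handle. The top of its jaws is 138 mm above the bench; it reaches 160 mm to its -x (a low foot), 165 mm to its +x and 63 mm to either side (the handle bar 115 mm).
- idler_gear: Bystander: smaller gear with a smooth brass-bushed bore and no boss, 62 mm across, 16 mm high. Origin: centre of its underside.
- synchro_ring: Bystander: toothed brass ring 78 mm across, 9 mm high. Origin: centre of its underside.
- circlip_pliers: Bystander: circlip pliers 185 mm long, 14 mm high, lying on the bench in front of the vise. Origin: on the bench under the middle.
- wrench: Bystander: open-ended spanner, 170 mm long, lying flat.
- hammer: Bystander: hammer, 260 mm long, lying on the bench.
- grease_tin: Bystander: round closed tin 87 mm across, 58 mm high. Origin: centre of its underside.
- bolt_tray: Bystander: open steel tray of bolts, 130 x 170 x 32 mm. Origin: centre of its underside.
Mind the look-alikes: they are no part of the job. What is shaped like the gear but orange is not meant.

How it is judged:
On the way, in this order (a step that is already met when the one before it is completed fails the run):
1. the bearing lies flat in the spring cup and is let go (horizontal distance between thrust_bearing and cup_floor below 0.003 m and z of thrust_bearing in the frame of cup_floor below 0.002 m and angle between thrust_bearing's own z axis and vertical below 0.06 rad and contact force between the fingers and thrust_bearing below 0.3 N and linear speed of thrust_bearing below 0.03 m/s), for 0.2 s.
2. the gear's splines have meshed and it has slid down to the bearing (horizontal distance between gear and shaft below 0.003 m and z of gear_top in the frame of groove below 0.012 m and angle between gear's own z axis and vertical below 0.08 rad), for 0.1 s.
At the end, for the whole second after the job is handed in: Bearing flat in the cup (3 mm off centre, 2 mm off the floor); gear meshed, boss up, upright (0.06 rad), 3 mm off the axis, boss top at or below the groove's lower edge (+0.5 mm), spring in by 7 mm, over 6 N on the bearing; the fingers still hold the gear (over 2 N); all still (horizontal distance between thrust_bearing and cup_floor below 0.003 m and z of thrust_bearing in the frame of cup_floor below 0.002 m and angle between each of thrust_bearing, gear's own z axis and vertical below 0.06 rad and horizontal distance between gear and shaft below 0.003 m and z of gear_top in the frame of groove below 0.0005 m and value of joint spring_cup above 0.007 m and contact force between gear and thrust_bearing above 6 N and contact force between the fingers and gear above 2 N and linear speed of gear below 0.01 m/s); the arm keeps its last pose, push and grip.
It fails at once if another thing on the bench was moved more than 30 mm (distance of any of idler_gear, synchro_ring, circlip_pliers, wrench, hammer, grease_tin, bolt_tray from where it was at the start of the episode above 0.03 m).
It also fails if it takes over 72 s, if anything falls off the work surface, if the arm or the gripper's body presses on something with over 40 N, if the wrist force passes 120 N, or if a joint passes its speed limit or range.

ROBOT

A 6-joint arm with a two-finger parallel gripper is mounted at the origin on the work surface. World frame = base frame: x ahead of the robot, y to its left, z up, the work surface at z = 0. Lengths are in m, angles in rad, forces in N, time in s.
With the tool pointing down it reaches from about 0.25 to 0.725 m from the base axis. Payload 4 kg.
Tool frame: the origin (TCP) lies midway between the tips of the shut fingers; the grasp point (between the pads) lies 19 mm behind it; z points along the fingers, y is the line along which they close (so a half turn about z gives the same grasp; the last joint's range is limited). The gripper opens to 85 mm and grips with 20 to 120 N. Pads are 22 mm wide; open, the fingers measure 114 mm over their backs; the gripper's body (76 mm by 85 mm) begins 54 mm behind the grasp point. The pads swing forward as they close: fully open they stand 13 mm farther back than shut.
Start: joints at [0, 0.241, 0.005, 1.335, 0, 1.571], TCP at [0.5, -0, 0.231] pointing down, gripper open.
Joint ranges: [-2.72, 2.72], [-1.05, 1.87], [-1.09, 1.28], [-1.99, 2.15], [-1.42, 1.44], [-3.14, 3.14]. Speed limits (rad/s): [2.79, 2.79, 3.14, 3.14, 3.14, 3.14].

INTERFACE

Orientations are given as a unit quaternion [x, y, z, w].
In Python, from workcell import bot, camera, job_done gives the robot as it stands.
- The arm moves only by the tool carry_out, never from a script. Its argument "plan" is a list of rows, each an object of numbers: "dx", "dy", "dz": the shift along the tool's x, y, z in mm; "twist": the turn about the tool's z in degrees; "fingers": the closure, from -1 (fully open) to 1 (shut). In form: [{"dx": .., "dy": .., "dz": .., "twist": .., "fingers": ..}, ...]. A call has exactly 5 rows; each row is the pose to reach, as a shift and turn from the pose commanded when the call began, along the tool's axes at that moment; what a row does not reach only later rows make up. A row lasts 1/12 s, in which the tool goes at most 41.7 mm and 7.16 degrees, less where a joint would pass 70% of its speed; a pose out of reach is approached as far as the arm can. A call with a gripper value outside its range is refused whole. The fingers move at their own pace and stop on an object; the grip force is fixed at half the most. Time passes only in rows, so rows that repeat a pose let the fingers close, or fill a call up. It gives the time, the measured TCP pose, the force, the opening and the grip force at its end, in the units of the state.
- bot.get_obs(): the state, without advancing time (a new reading comes with each control period).
- camera(name): name is "scene" or "side" or "wrist"; returns a dict with "image" (480x640x3 uint8, red, green, blue), "intrinsics" (3x3 intrinsics, pixels), "eye" and "attitude" of the camera in the world. Camera axes: x right, y down, z forward; pixel columns grow to the right and rows downward; lengths in m; the calibration is good to about 2 mm. A picture is of the moment at which its call begins. There is no depth.
- job_done(): hands the job in; it is judged then, once.
The state is a dict: "clock": time; "joint_pos": joint angles; "joint_vel": joint speeds; "tau": joint torques, N m; "eef_pos": TCP position; "tool_rot": TCP orientation; "ft_force": force on the tool from outside, world axes, zero at the start; "ft_torque": the same for the moment, N m; "grip_width": finger opening in m; "grasp_force": force on a finger pad.
Only numpy, scipy, OpenCV 4.12 (cv2) and the standard library are available. Lean on these libraries where they do the work, as an engineer would, in place of code of your own. Each camera call takes 0.05 s, during which the arm holds its last target. There are 200 camera calls.

## Working session

There is one attempt and no reset: what is moved stays moved. The work goes in short steps, Python scripts to look and compute and a tool call to move; the robot and the scene stay as the last step left them, time stands still between calls to the robot, and variables do not carry over. Pictures are saved under pics/ and viewed, at most 10 in all, crops included, and the job is handed in when it is done.

Besides the shell and the picture viewer there is one more tool, called after ">>>" as name(argument=value, ...) on one line, values as JSON. carry_out: Moves the arm, as the interface text tells. Its arguments: {"type":"object","properties":{"plan":{"type":"array","items":{"type":"object","properties":{"dx":{"type":"number"},"dy":{"type":"number"},"dz":{"type":"number"},"twist":{"type":"number"},"fingers":{"type":"number"}}}}},"required":["plan"]}

```bash
ls; mkdir -p pics; cat > h.py <<'E'
import numpy as np, cv2
from scipy.spatial.transform import Rotation as R
from workcell import bot, camera, job_done
def snap(n,fn=None):
    c=camera(n); 
    if fn: cv2.imwrite('pics/'+fn,c['image'][:,:,::-1])
    np.savez('%s.npz'%n,**{k:np.array(v) for k,v in c.items()})
    return c
def rot(c):
    a=np.array(c['attitude']); return a if a.shape==(3,3) else R.from_quat(a).as_matrix()
def p2w(c,u,v,z):
    d=rot(c)@np.linalg.solve(c['intrinsics'],[u,v,1]); e=np.array(c['eye']); return e+d*(z-e[2])/d[2]
def w2p(c,p):
    q=np.array(c['intrinsics'])@(rot(c).T@(np.array(p)-np.array(c['eye']))); return q[:2]/q[2]
E
python3 - <<'E'
from h import *
o=bot.get_obs(); print({k:np.round(v,3) for k,v in o.items()})
for n in ['scene','side','wrist']:
    c=snap(n,n+'0.png'); print(n,c['eye'],c['attitude'],c['intrinsics'])
E
```

```text
pics
{'clock': np.float64(0.0), 'joint_pos': array([ 0.   ,  0.241,  0.004,  1.335, -0.   ,  1.571]), 'joint_vel': array([-0.   , -0.001,  0.001, -0.   , -0.001, -0.002]), 'tau': array([ 1.0000e-03, -3.7232e+01,  2.5241e+01,  1.7000e-02,  0.0000e+00,
        0.0000e+00]), 'eef_pos': array([0.499, 0.   , 0.23 ]), 'tool_rot': array([ 0.707,  0.707, -0.001, -0.001]), 'ft_force': array([-0.576, -0.108, -0.021]), 'ft_torque': array([ 0.011, -0.024, -0.061]), 'grasp_force': np.float64(0.0), 'grip_width': np.float64(0.085)}
scene [1.08871995 0.34242042 1.03340341] [ 0.48020878  0.81243383 -0.28561416 -0.16665936] [[439.50357245   0.         321.54381728]
 [  0.         439.50357245 239.45814716]
 [  0.           0.           1.        ]]
side [0.13897956 0.96608866 1.25091337] [-0.15941756  0.91502888 -0.36607335  0.05743252] [[513.70159681   0.         312.62548787]
 [  0.         513.70159681 246.44605676]
 [  0.           0.           1.        ]]
wrist [0.49947691 0.08563663 0.3724619 ] [ 9.86026471e-01  7.29064419e-04 -1.17911778e-03  1.66582943e-01] [[367.83946062   0.         324.45055544]
 [  0.         367.83946062 236.64678075]
 [  0.           0.           1.        ]]
```

View pics/scene0.png

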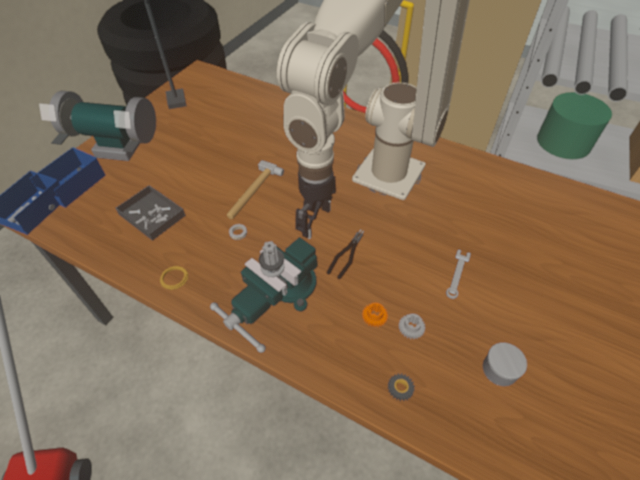

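View pics/side0.png

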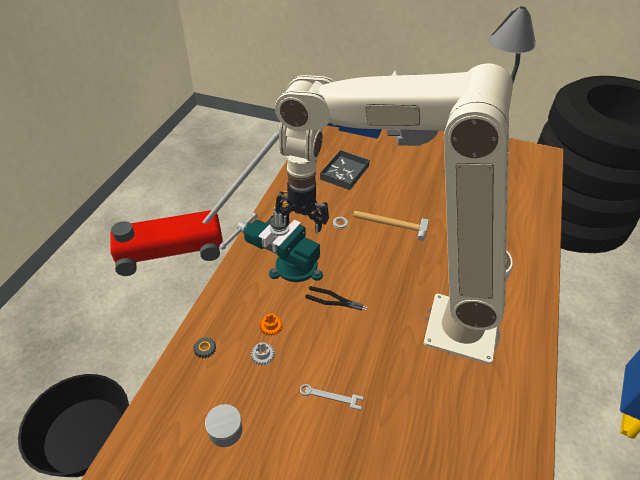

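Scene view: the bearing is the small steel ring at (238,231), with the brass synchro ring at (174,277). The gear candidates are the orange one at (375,314), the grey one at (412,326), and the bossless brass-bushed idler at (401,387). Grey with a boss fits the description. The shaft is at about (269,245), in the vise. I'll confirm with an enlarged crop and measure.

```bash
python3 - <<'E'
from h import *
S=dict(np.load('scene.npz'));D=dict(np.load('side.npz'))
def crop(c,u,v,w=34,h=26): 
    return cv2.resize(c['image'][v-h:v+h,u-w:u+w,::-1],(400,300),interpolation=cv2.INTER_CUBIC)
cv2.imwrite('pics/crop1.png',np.vstack([np.hstack([crop(S,270,256),crop(D,262,353)]),np.hstack([crop(S,238,231),crop(D,279,222)])]))
for nm,a,b,z in [('bearing',(238,231),(341,222),.006),('gear top',(412,322),(262,347),.03),('shaft',(269,243),(279,212),.226),('idler',(401,387),(204,347),.01)]:
    print(nm,p2w(S,*a,z),p2w(D,*b,z))
E
```

```text
bearing [ 0.46524506 -0.29607228  0.006     ] [ 0.4657576  -0.29768913  0.006     ]
gear top [0.51305424 0.28296025 0.03      ] [0.5158324 0.2779853 0.03     ]
shaft [ 0.59372851 -0.07433533  0.226     ] [ 0.59154847 -0.05197515  0.226     ]
idler [0.67325987 0.32214447 0.01      ] [0.67452715 0.32199473 0.01      ]
```

View pics/crop1.png

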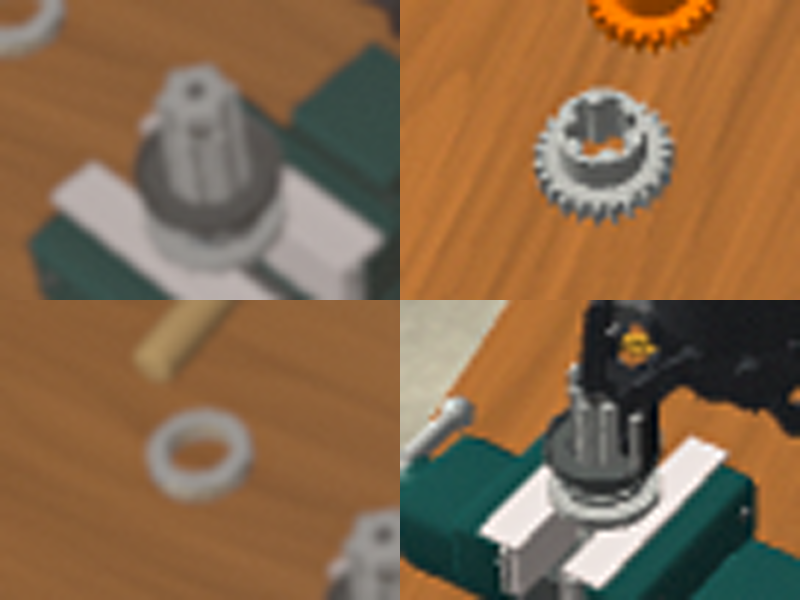

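View pics/wrist0.png

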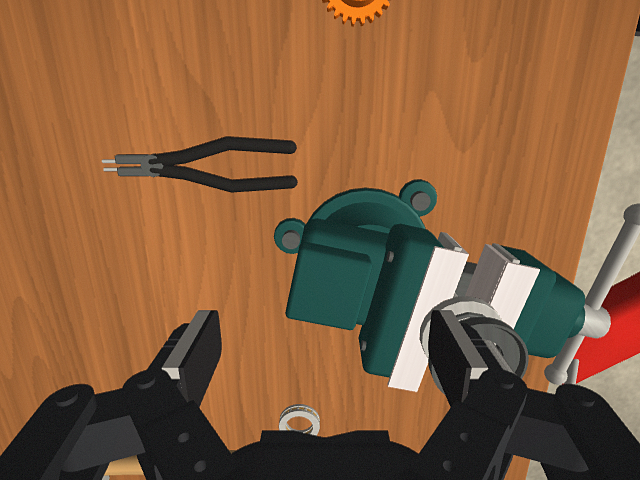

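The crop confirms the plain grey bossed gear with a splined bore at side pixel (262,353), and the plain steel ring as the bearing. In the wrist view a finger covers the shaft. I'll move beside the shaft to look straight down on it.

>>> carry_out(plan=[{"dx": -30,"dy": 20,"dz": -40,"twist": 0,"fingers": -1},{"dx": -65,"dy": 45,"dz": -60,"twist": 0,"fingers": -1},{"dx": -100,"dy": 70,"dz": -60,"twist": 0,"fingers": -1},{"dx": -130,"dy": 90,"dz": -60,"twist": 0,"fingers": -1},{"dx": -130,"dy": 90,"dz": -60,"twist": 0,"fingers": -1}])

```text
clock: 0.57
eef_pos: [0.5924, -0.1347, 0.2905]
tool_rot: [0.708, 0.706, -0.0, 0.001]
ft_force: [-0.3, 0.1, -0.6]
grip_width: 0.086
grasp_force: 0.0
```

>>> carry_out(plan=[{"fingers": -1},{"fingers": -1},{"fingers": -1},{"fingers": -1},{"fingers": -1}])

```text
$.plan[0]: bad value
```

```bash
python3 - <<'E'
from h import *
c=snap('wrist','wrist1.png'); o=bot.get_obs(); print(o['eef_pos'],o['tool_rot'],c['eye'],c['attitude'])
for p in [(.59,-.07,.226),(.594,-.074,.226)]: print(w2p(c,p))
E
```

```text
[ 0.59208348 -0.13456073  0.2897111 ] [ 7.08741948e-01  7.05467439e-01 -5.83970136e-04  4.49756473e-04] [ 0.59232982 -0.0487489   0.43227765] [ 9.85849207e-01 -1.44748928e-03  7.13295886e-05  1.67628282e-01]
[320.07612754 148.9059798 ]
[327.37204479 156.29554323]
```

View pics/wrist1.png

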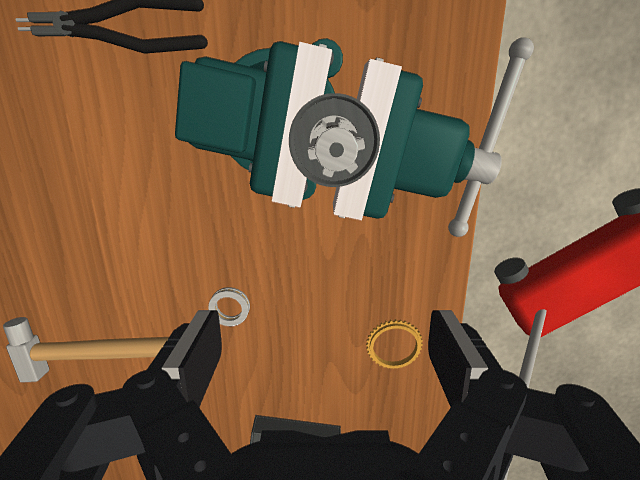

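Wrist view: shaft tip at (336,149), bearing at (229,307), hammer handle end at about (168,347). I'll measure the positions and the spline phase.

```bash
cat >> h.py <<'E'
def rect(c,x,y,z,half=.03,n=300):
    g=np.linspace(-half,half,n); X,Y=np.meshgrid(x+g,y-g)   # image right=+x, up=+y
    P=np.stack([X,Y,np.full_like(X,z)],-1); q=(P-np.array(c['eye']))@rot(c)@np.array(c['intrinsics']).T
    m=(q[...,:2]/q[...,2:]).astype(np.float32); return cv2.remap(c['image'],m[...,0],m[...,1],cv2.INTER_CUBIC)
def phase6(im,half,radii,cx=0,cy=0):
    n=im.shape[0]; gr=im.mean(-1).astype(np.float32); out=[]
    a=np.deg2rad(np.arange(360))
    for r in radii:
        u=(cx+r*np.cos(a)+half)/(2*half)*(n-1); v=(half-(cy+r*np.sin(a)))/(2*half)*(n-1)
        s=cv2.remap(gr,u[None].astype(np.float32),v[None].astype(np.float32),1)[0]
        f=(s*np.exp(-6j*a)).mean(); out.append((r,round(np.rad2deg(-np.angle(f)*-1)/6,1),round(abs(f),1)))
    return out
E
python3 - <<'E'
from h import *
c=dict(np.load('wrist.npz'))
p=p2w(c,336,149,.226); print('tip',p,'bearing',p2w(c,229,307,.006),'hammer end',p2w(c,172,347,.01))
im=rect(c,p[0],p[1],.226); 
print(phase6(im,.03,[.0125,.013,.0135,.014,.0145,.015]))
w=rect(c,p[0],p[1],.172,.04); b=rect(c,*p2w(c,229,307,.012)[:2],.012,.04)
cv2.imwrite('pics/r1.png',np.hstack([im,w])[:,:,::-1])
E
```

```text
tip [ 0.59873258 -0.0700757   0.226     ] bearing [ 0.46630568 -0.29572596  0.006     ] hammer end [ 0.38458863 -0.354863    0.01      ]
[(0.0125, np.float64(-10.8), np.float64(33.5)), (0.013, np.float64(-10.9), np.float64(29.2)), (0.0135, np.float64(-10.7), np.float64(26.3)), (0.014, np.float64(-10.8), np.float64(24.2)), (0.0145, np.float64(-10.0), np.float64(20.6)), (0.015, np.float64(-10.1), np.float64(20.3))]
```

View pics/r1.png

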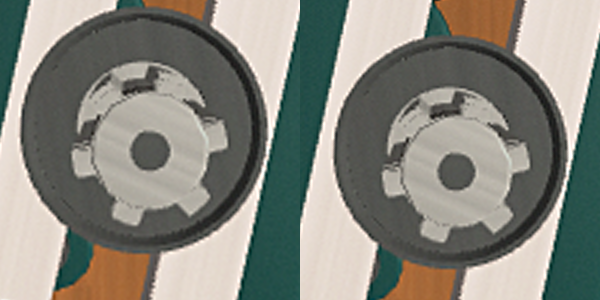

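The tip is at (0.5987, -0.0701), spline phase about +10.8° (mod 60), and the cup is concentric with it. Next I go to a close view of the bearing.

>>> carry_out(plan=[{"dx": -27,"dy": -15,"dz": 24,"twist": 0,"fingers": -1},{"dx": -54,"dy": -30,"dz": 48,"twist": 0,"fingers": -1},{"dx": -81,"dy": -45,"dz": 72,"twist": 0,"fingers": -1},{"dx": -108,"dy": -60,"dz": 96,"twist": 0,"fingers": -1},{"dx": -135,"dy": -75,"dz": 120,"twist": 0,"fingers": -1}])

```text
clock: 1.03
eef_pos: [0.5137, -0.2652, 0.17]
tool_rot: [0.707, 0.707, -0.0, -0.0]
ft_force: [-0.7, -0.6, 0.3]
grip_width: 0.0856
grasp_force: 0.0
```

>>> carry_out(plan=[{"dx": -27,"dy": -15,"dz": 24,"twist": 0,"fingers": -1},{"dx": -54,"dy": -30,"dz": 48,"twist": 0,"fingers": -1},{"dx": -81,"dy": -45,"dz": 70,"twist": 0,"fingers": -1},{"dx": -90,"dy": -51,"dz": 80,"twist": 0,"fingers": -1},{"dx": -90,"dy": -51,"dz": 80,"twist": 0,"fingers": -1}])

```text
clock: 1.45
eef_pos: [0.4603, -0.3551, 0.0879]
tool_rot: [0.708, 0.706, -0.001, -0.003]
ft_force: [-0.3, 0.7, -0.8]
grip_width: 0.0857
grasp_force: 0.0
```

```bash
sed -i 's/-np.angle(f)\*-1/-np.angle(f)/' h.py; python3 - <<'E'
from h import *
snap('wrist');c=snap('wrist','wrist2.png'); o=bot.get_obs(); print(o['eef_pos'],o['tool_rot'],o['ft_force'])
im=rect(c,.466,-.296,.012,.04,600); cv2.imwrite('pics/r2.png',np.hstack([im,rect(c,.466,-.296,.0,.1,600)])[::,:,::-1])
hsv=cv2.cvtColor(im,cv2.COLOR_RGB2HSV); m=((hsv[...,1]<60)&(hsv[...,2]>90)).astype(np.uint8)
cs,_=cv2.findContours(m,cv2.RETR_LIST,cv2.CHAIN_APPROX_NONE)
for k in sorted(cs,key=cv2.contourArea)[-4:]:
    if len(k)>20:
        e=cv2.fitEllipse(k); s=.08/599; print(.466-.04+e[0][0]*s,-.296+.04-e[0][1]*s,np.array(e[1])*s*1e3)
im2=cv2.resize(np.hstack([im,c['image'][:480,:480].copy() if 0 else cv2.resize(c['image'],(800,600))]),(800,343)); cv2.imwrite('pics/r2.png',im2[:,:,::-1])
E
```

```text
[ 0.46396151 -0.35431047  0.09127375] [ 7.07226760e-01  7.06986453e-01  3.68667588e-04 -5.74646413e-04] [ 0.61839367 -0.13560209  0.63991374]
0.47803939345523794 -0.3069822645489879 [0.62632425 3.92484305]
0.47019298684656724 -0.31130632108201167 [0.72678574 4.29413249]
0.46592641544501257 -0.29377251229262313 [33.25899408 33.60060958]
0.46605124915223295 -0.29476543506756053 [51.25840431 51.31485826]
```

View pics/r2.png

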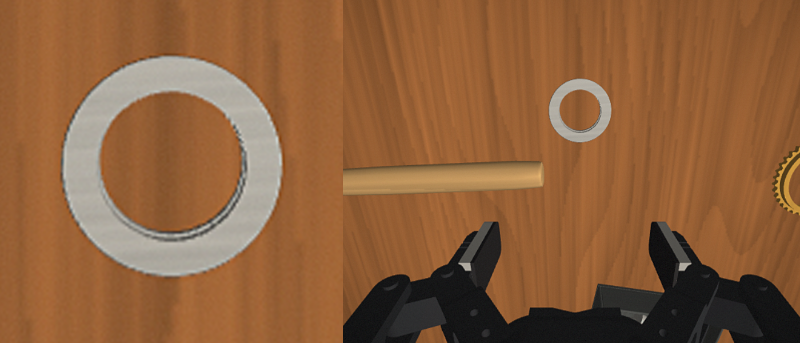

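The right half shows the bearing clear, with the hammer handle end about 50 mm in front of it and out of the fingers' way. Ellipse centre is (0.4660, -0.2948). I'll descend and grip high on the ring.

>>> carry_out(plan=[{"dx": 30,"dy": 1,"dz": 20,"twist": 0,"fingers": -1},{"dx": 59.5,"dy": 2,"dz": 45,"twist": 0,"fingers": -1},{"dx": 59.5,"dy": 2,"dz": 75,"twist": 0,"fingers": -1},{"dx": 59.5,"dy": 2,"dz": 92,"twist": 0,"fingers": -1},{"dx": 59.5,"dy": 2,"dz": 92,"twist": 0,"fingers": -1}])

```text
clock: 1.97
eef_pos: [0.4654, -0.2919, -0.0027]
tool_rot: [0.706, 0.709, -0.0, -0.002]
ft_force: [0.1, 0.4, -0.5]
grip_width: 0.0855
grasp_force: 0.0
```

>>> carry_out(plan=[{"dx": 0,"dy": 0,"dz": 0,"twist": 0,"fingers": -1},{"dx": 0,"dy": 0,"dz": 0,"twist": 0,"fingers": -0.5},{"dx": 0,"dy": 0,"dz": 0,"twist": 0,"fingers": 0},{"dx": 0,"dy": 0,"dz": 0,"twist": 0,"fingers": 0.5},{"dx": 0,"dy": 0,"dz": 0,"twist": 0,"fingers": 1}])

```text
clock: 2.38
eef_pos: [0.4676, -0.2965, 0.0018]
tool_rot: [0.707, 0.707, 0.001, 0.002]
ft_force: [-0.9, 0.4, 6.9]
grip_width: 0.0492
grasp_force: 61.1
```

>>> carry_out(plan=[{"dx": 0,"dy": 0,"dz": 0,"twist": 0,"fingers": 1},{"dx": 0,"dy": 0,"dz": 0,"twist": 0,"fingers": 1},{"dx": 0,"dy": 0,"dz": 0,"twist": 0,"fingers": 1},{"dx": 0,"dy": 0,"dz": 0,"twist": 0,"fingers": 1},{"dx": 0,"dy": 0,"dz": 0,"twist": 0,"fingers": 1}])

```text
clock: 2.8
eef_pos: [0.4676, -0.2965, 0.0018]
tool_rot: [0.707, 0.707, 0.001, 0.002]
ft_force: [-1.0, 1.8, 6.6]
grip_width: 0.0494
grasp_force: 61.1
```

The 7 N of upward force says the tips are on the bench. To clear the cup rim I'll open, raise about 6 mm and regrip.

>>> carry_out(plan=[{"dx": 0,"dy": 0,"dz": 0,"twist": 0,"fingers": -0.2},{"dx": 0,"dy": 0,"dz": 0,"twist": 0,"fingers": -0.6},{"dx": 0,"dy": 0,"dz": -3,"twist": 0,"fingers": -0.6},{"dx": 0,"dy": 0,"dz": -6,"twist": 0,"fingers": -0.6},{"dx": 0,"dy": 0,"dz": -6,"twist": 0,"fingers": -0.6}])

```text
clock: 3.22
eef_pos: [0.4663, -0.2958, 0.0059]
tool_rot: [0.707, 0.707, 0.0, 0.0]
ft_force: [-1.0, -0.5, -0.3]
grip_width: 0.0682
grasp_force: 0.0
```

```bash
python3 - <<'E'
from h import *
o=bot.get_obs(); print(o['eef_pos'],o['tool_rot'],o['ft_force'],o['grip_width'])
c=snap('wrist','wrist3.png')
for z in (.0,.012): print(w2p(c,(.466,-.2948,z)))
im=rect(c,.466,-.2948,.012,.06,600); cv2.imwrite('pics/r3.png',cv2.resize(np.hstack([im,cv2.resize(c['image'],(800,600))]),(800,343))[:,:,::-1])
E
```

```text
[ 0.466266   -0.29579251  0.00588496] [7.07181353e-01 7.07032094e-01 6.57103426e-05 3.84536587e-04] [-1.01405626 -0.50367885 -0.27681043] 0.06820561817359619
[324.42044124 305.57925872]
[324.41643816 319.88321369]
```

View pics/r3.png

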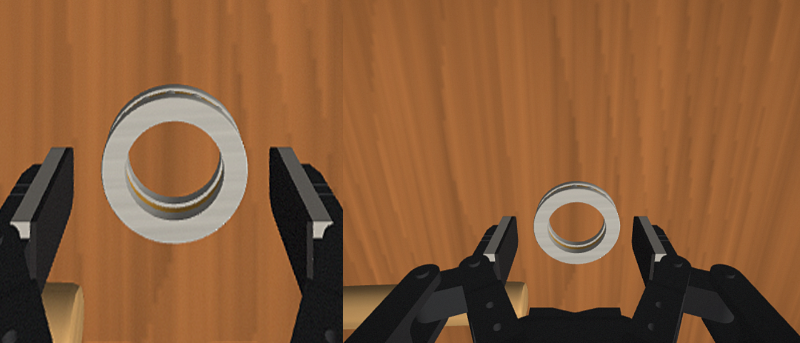

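Left: the bearing is centred between the open pads and about 1.5 mm ahead along tool x, with the pads clear. I'll nudge by that amount, rise 1.5 mm and close.

>>> carry_out(plan=[{"dx": 1.5,"dy": 0.5,"dz": -1.5,"twist": 0,"fingers": -0.6},{"dx": 1.5,"dy": 0.5,"dz": -1.5,"twist": 0,"fingers": -0.2},{"dx": 1.5,"dy": 0.5,"dz": -1.5,"twist": 0,"fingers": 0.2},{"dx": 1.5,"dy": 0.5,"dz": -1.5,"twist": 0,"fingers": 0.6},{"dx": 1.5,"dy": 0.5,"dz": -1.5,"twist": 0,"fingers": 1}])

```text
clock: 3.68
eef_pos: [0.4667, -0.2939, 0.0077]
tool_rot: [0.707, 0.707, 0.0, 0.0]
ft_force: [-1.4, 1.9, 7.3]
grip_width: 0.0472
grasp_force: 60.5
```

>>> carry_out(plan=[{"dx": 0,"dy": 0,"dz": 0,"twist": 0,"fingers": 1},{"dx": 0,"dy": 0,"dz": 0,"twist": 0,"fingers": 1},{"dx": 0,"dy": 0,"dz": -10,"twist": 0,"fingers": 1},{"dx": 0,"dy": 0,"dz": -40,"twist": 0,"fingers": 1},{"dx": 0,"dy": 0,"dz": -80,"twist": 0,"fingers": 1}])

```text
clock: 4.1
eef_pos: [0.4636, -0.2922, 0.0845]
tool_rot: [0.707, 0.707, -0.001, -0.004]
ft_force: [1.4, -0.4, -0.7]
grip_width: 0.0467
grasp_force: 61.7
```

```bash
python3 - <<'E'
from h import *
c=snap('wrist','wrist4.png');o=bot.get_obs(); print(o['eef_pos'],o['tool_rot'],o['ft_force'],o['grip_width'],o['grasp_force'])
S=dict(np.load('scene.npz')); print(p2w(S,269.7,244.7,.226))
# ring centre in wrist image vs TCP
e=o['eef_pos']; im=rect(c,e[0],e[1],e[2]+.004,.04,600)
hsv=cv2.cvtColor(im,cv2.COLOR_RGB2HSV); m=((hsv[...,1]<60)&(hsv[...,2]>90)).astype(np.uint8)
cs,_=cv2.findContours(m,cv2.RETR_LIST,cv2.CHAIN_APPROX_NONE)
for k in sorted(cs,key=cv2.contourArea)[-4:]:
    if len(k)>20:
        l=cv2.fitEllipse(k); s=.08/599; print(-.04+l[0][0]*s,.04-l[0][1]*s,np.array(l[1])*s*1e3)
cv2.imwrite('pics/r4.png',cv2.resize(np.hstack([im,cv2.resize(c['image'],(800,600))]),(800,343))[:,:,::-1])
E
```

```text
[ 0.46927284 -0.29573285  0.09506466] [0.70708053 0.70712035 0.0009009  0.0041386 ] [ 0.81468865 -0.75216483  4.14222011] 0.04677036097623889 61.873803867492825
[ 0.5971736  -0.07013981  0.226     ]
0.027470641987948664 -0.004012542877452008 [4.86563452 7.10135739]
-0.007489743240687602 0.021094687434787145 [35.64519561 52.45792548]
-0.005461022276711185 0.012627794778406719 [25.52491253 29.62423334]
-0.005686797331489982 0.010680828317377919 [45.43371847 49.99621358]
```

View pics/r4.png

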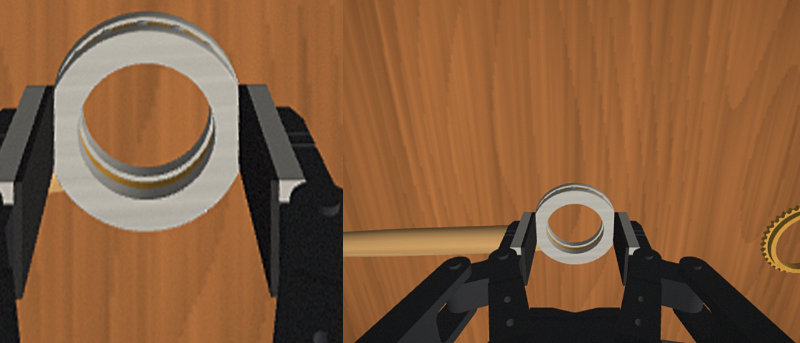

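The ring is held firmly between both pads. I'll carry it high to above the shaft.

>>> carry_out(plan=[{"dx": 0,"dy": 0,"dz": -40,"twist": 0,"fingers": 1},{"dx": 15,"dy": 8,"dz": -76,"twist": 0,"fingers": 1},{"dx": 33,"dy": 18,"dz": -110,"twist": 0,"fingers": 1},{"dx": 54,"dy": 30,"dz": -142,"twist": 0,"fingers": 1},{"dx": 78,"dy": 44,"dz": -172,"twist": 0,"fingers": 1}])

```text
clock: 4.57
eef_pos: [0.5104, -0.2159, 0.2615]
tool_rot: [0.708, 0.706, 0.0, 0.001]
ft_force: [0.6, 0.5, -0.4]
grip_width: 0.0469
grasp_force: 62.0
```

>>> carry_out(plan=[{"dx": 34,"dy": 20,"dz": -4,"twist": 0,"fingers": 1},{"dx": 68,"dy": 40,"dz": -4,"twist": 0,"fingers": 1},{"dx": 102,"dy": 60,"dz": -4,"twist": 0,"fingers": 1},{"dx": 130,"dy": 76,"dz": -4,"twist": 0,"fingers": 1},{"dx": 146,"dy": 87,"dz": -4,"twist": 0,"fingers": 1}])

```text
clock: 4.98
eef_pos: [0.5986, -0.0664, 0.2629]
tool_rot: [0.706, 0.708, 0.001, -0.0]
ft_force: [0.4, -0.4, -0.7]
grip_width: 0.047
grasp_force: 62.0
```

>>> carry_out(plan=[{"dx": 0,"dy": 0,"dz": 0,"twist": 0,"fingers": 1},{"dx": 0,"dy": 0,"dz": 0,"twist": 0,"fingers": 1},{"dx": 0,"dy": 0,"dz": 0,"twist": 0,"fingers": 1},{"dx": 0,"dy": 0,"dz": 0,"twist": 0,"fingers": 1},{"dx": 0,"dy": 0,"dz": 0,"twist": 0,"fingers": 1}])

```text
clock: 5.4
eef_pos: [0.597, -0.0712, 0.2631]
tool_rot: [0.708, 0.706, -0.0, 0.0]
ft_force: [-0.3, -0.3, -1.2]
grip_width: 0.0467
grasp_force: 62.0
```

```bash
cat >> h.py <<'E'
def ringfit(c,z,cx,cy,half=.04,n=600,smax=60,vmin=90,lo=20):
    im=rect(c,cx,cy,z,half,n); hsv=cv2.cvtColor(im,cv2.COLOR_RGB2HSV)
    m=((hsv[...,1]<smax)&(hsv[...,2]>vmin)).astype(np.uint8)
    cs,_=cv2.findContours(m,cv2.RETR_LIST,cv2.CHAIN_APPROX_NONE); s=2*half/(n-1)
    for k in cs:
        if len(k)>100:
            l=cv2.fitEllipse(k); a=np.array(l[1])*s*1e3
            if lo<a.min() and a.max()<90: print('  ell',round(cx-half+l[0][0]*s,4),round(cy+half-l[0][1]*s,4),a.round(1))
    return im
E
python3 - <<'E'
from h import *
c=snap('wrist');o=bot.get_obs(); e=o['eef_pos'];print(e,o['tool_rot'],o['ft_force'],o['grip_width'],o['grasp_force'],c['eye'],c['attitude'])
im=ringfit(c,e[2]+.0043,e[0],e[1])
cv2.imwrite('pics/w5.png',c['image'][:,:,::-1]);cv2.imwrite('pics/r5.png',im[:,:,::-1])
S=snap('scene','scene5.png');snap('side','side5.png')
E
```

```text
[ 0.59702339 -0.07117742  0.26309983] [ 7.07773934e-01  7.06438991e-01 -8.22140315e-07  1.03402673e-04] [-0.02201786  0.46377426 -0.17076537] 0.0472639322564629 62.02571546891704 [0.59690689 0.01444923 0.40499721] [ 9.86012072e-01 -3.50092054e-04 -3.98327977e-04  1.66673070e-01]
  ell 0.5948 -0.0575 [39.3 60.1]
  ell 0.5968 -0.0697 [23.5 33.8]
  ell 0.5983 -0.0676 [47.1 65.2]
```

```bash
python3 - <<'E'
from h import *
c=dict(np.load('wrist.npz'))
def hole(c):
    im=rect(c,.598,-.07,.226,.012,240); g=cv2.GaussianBlur(im.mean(-1).astype(np.float32),(0,0),3)
    m=(g<.72*np.median(g)).astype(np.uint8); n,_,st,ce=cv2.connectedComponentsWithStats(m)
    for i in range(1,n):
        if st[i,4]>300: print('hole',.598-.012+ce[i,0]*.0001,-.07+.012-ce[i,1]*.0001,st[i,2:5])
    print(g[::24,::24].astype(int))
hole(c)
# profiles through held ring top: along y at tcp x, z plane = top
im=rect(c,.597,-.071,.2674,.04,161); print(im.mean(-1)[::4,80].astype(int)); print(im.mean(-1)[80,::4].astype(int)); print(im.mean(-1)[80,::4].shape)
E
```

```text
hole 0.5978892697466468 -0.05960573770491804 [ 240   44 5368]
hole 0.5971552691090004 -0.06371475953565507 [ 240   53 6633]
hole 0.5887162151067323 -0.07970660919540232 [  61   51 2436]
[[ 76 142 192 109 115  88 119 163 174  87]
 [ 80  76 105 141 174 172 150 127 110 123]
 [180 117  72  77  93  80  83  94 136 171]
 [ 78  88 140 170 183 183 175 157 126 114]
 [194 191 190 190 190 189 192 191 191 194]
 [190 190 189 189 188 187 187 188 187 187]
 [187 188 189 189 188 188 187 189 189 190]
 [188 188 188 188 187 186 186 185 185 184]
 [184 127 182 179 185 189 183 177 181 186]
 [116 118 103 178 178 181 183 186 181 180]]
[ 81  83  79  69  86 109 167  91 189 188 188 190 185 182 183 114 119 120
 119 113 109 110 109 114 110  87  93  77  90 113 184 177 181 165 109 108
 109 108 106 105 107]
[ 28  30  24  93  91  93  20  40  36 186 187 187 164 109 114 115 117 116
 116 106 109 109 114 110 116 106 108 115 233 193 190 192  17  19  18  90
  90  95  25  27  25]
(41,)
```

The ring centre is (0.597, -0.0718) and the shaft (0.598, -0.070). I'll shift by about 1.3 mm each way and lower.

>>> carry_out(plan=[{"dx": 1.5,"dy": 1.2,"dz": 0,"twist": 0,"fingers": 1},{"dx": 1.5,"dy": 1.2,"dz": 15,"twist": 0,"fingers": 1},{"dx": 1.5,"dy": 1.2,"dz": 25,"twist": 0,"fingers": 1},{"dx": 1.5,"dy": 1.2,"dz": 35,"twist": 0,"fingers": 1},{"dx": 1.5,"dy": 1.2,"dz": 45,"twist": 0,"fingers": 1}])

```text
clock: 5.97
eef_pos: [0.5984, -0.0685, 0.2166]
tool_rot: [0.707, 0.707, -0.0, -0.0]
ft_force: [0.5, 0.5, -1.1]
grip_width: 0.0467
grasp_force: 62.0
```

>>> carry_out(plan=[{"dx": 0,"dy": 0,"dz": 5,"twist": 0,"fingers": 1},{"dx": 0,"dy": 0,"dz": 10,"twist": 0,"fingers": 1},{"dx": 0,"dy": 0,"dz": 15,"twist": 0,"fingers": 1},{"dx": 0,"dy": 0,"dz": 20,"twist": 0,"fingers": 1},{"dx": 0,"dy": 0,"dz": 20,"twist": 0,"fingers": 1}])

```text
clock: 6.38
eef_pos: [0.5982, -0.0684, 0.1967]
tool_rot: [0.707, 0.707, -0.0, -0.001]
ft_force: [0.0, 0.2, -1.5]
grip_width: 0.0468
grasp_force: 62.0
```

It is threaded over the shaft with no side force. Continuing down.

>>> carry_out(plan=[{"dx": -0.5,"dy": 0,"dz": 4,"twist": 0,"fingers": 1},{"dx": -0.5,"dy": 0,"dz": 8,"twist": 0,"fingers": 1},{"dx": -0.5,"dy": 0,"dz": 12,"twist": 0,"fingers": 1},{"dx": -0.5,"dy": 0,"dz": 14,"twist": 0,"fingers": 1},{"dx": -0.5,"dy": 0,"dz": 14,"twist": 0,"fingers": 1}])

```text
clock: 6.8
eef_pos: [0.5983, -0.069, 0.1831]
tool_rot: [0.707, 0.707, -0.0, -0.0]
ft_force: [-0.1, -0.5, -1.5]
grip_width: 0.0468
grasp_force: 62.0
```

>>> carry_out(plan=[{"dx": 0,"dy": 0,"dz": 1,"twist": 0,"fingers": 1},{"dx": 0,"dy": 0,"dz": 2,"twist": 0,"fingers": 1},{"dx": 0,"dy": 0,"dz": 3,"twist": 0,"fingers": 1},{"dx": 0,"dy": 0,"dz": 3,"twist": 0,"fingers": 1},{"dx": 0,"dy": 0,"dz": 3,"twist": 0,"fingers": 1}])

```text
clock: 7.22
eef_pos: [0.5987, -0.069, 0.1808]
tool_rot: [0.707, 0.707, 0.0, 0.0]
ft_force: [0.2, -0.7, -1.1]
grip_width: 0.0468
grasp_force: 62.0
```

>>> carry_out(plan=[{"dx": 0,"dy": 0,"dz": 1,"twist": 0,"fingers": 1},{"dx": 0,"dy": 0,"dz": 2,"twist": 0,"fingers": 1},{"dx": 0,"dy": 0,"dz": 2,"twist": 0,"fingers": 1},{"dx": 0,"dy": 0,"dz": 2,"twist": 0,"fingers": 1},{"dx": 0,"dy": 0,"dz": 2,"twist": 0,"fingers": 1}])

```text
clock: 7.63
eef_pos: [0.599, -0.0689, 0.1797]
tool_rot: [0.707, 0.707, 0.0, 0.0]
ft_force: [-2.1, 0.5, 6.3]
grip_width: 0.0469
grasp_force: 64.0
```

Contact with the cup floor: about 7 N at 0.1797, as predicted. I'll back off 1 mm, release, rise, and look along the way at the shaft from the first viewpoint.

>>> carry_out(plan=[{"dx": 0,"dy": 0,"dz": -0.5,"twist": 0,"fingers": 0.5},{"dx": 0,"dy": 0,"dz": -0.5,"twist": 0,"fingers": 0},{"dx": 0,"dy": 0,"dz": -0.5,"twist": 0,"fingers": -0.5},{"dx": 0,"dy": 0,"dz": -0.5,"twist": 0,"fingers": -1},{"dx": 0,"dy": 0,"dz": -0.5,"twist": 0,"fingers": -1}])

```text
clock: 8.05
eef_pos: [0.5985, -0.069, 0.1786]
tool_rot: [0.707, 0.707, -0.0, -0.0]
ft_force: [0.9, -1.0, -0.7]
grip_width: 0.0805
grasp_force: 0.0
```

>>> carry_out(plan=[{"dx": 0,"dy": 0,"dz": -10,"twist": 0,"fingers": -1},{"dx": 0,"dy": 0,"dz": -40,"twist": 0,"fingers": -1},{"dx": 0,"dy": 0,"dz": -75,"twist": 0,"fingers": -1},{"dx": -30,"dy": 0,"dz": -100,"twist": 0,"fingers": -1},{"dx": -66,"dy": -6,"dz": -110,"twist": 0,"fingers": -1}])

```text
clock: 8.47
eef_pos: [0.5951, -0.1337, 0.2948]
tool_rot: [0.705, 0.709, 0.002, 0.003]
ft_force: [0.4, -0.4, 0.2]
grip_width: 0.0855
grasp_force: 0.0
```

>>> carry_out(plan=[{"dx": 0,"dy": 0,"dz": 0,"twist": 0,"fingers": -1},{"dx": 0,"dy": 0,"dz": 0,"twist": 0,"fingers": -1},{"dx": 0,"dy": 0,"dz": 0,"twist": 0,"fingers": -1},{"dx": 0,"dy": 0,"dz": 0,"twist": 0,"fingers": -1},{"dx": 0,"dy": 0,"dz": 0,"twist": 0,"fingers": -1}])

```text
clock: 8.88
eef_pos: [0.5925, -0.1339, 0.2885]
tool_rot: [0.707, 0.708, -0.0, -0.001]
ft_force: [0.6, 0.1, 0.2]
grip_width: 0.0853
grasp_force: 0.0
```

```bash
python3 - <<'E'
from h import *
c=snap('wrist','w6.png');o=bot.get_obs(); print(o['eef_pos'],o['tool_rot'],o['ft_force'])
im=rect(c,.598,-.07,.226,.012,240); g=cv2.GaussianBlur(im.mean(-1).astype(np.float32),(0,0),3)
m=(g<.72*np.median(g)).astype(np.uint8); n,_,st,ce=cv2.connectedComponentsWithStats(m)
for i in range(1,n):
    if st[i,4]>300: print('hole',.598-.012+ce[i,0]*.0001,-.07+.012-ce[i,1]*.0001,st[i])
print('bearing top'); b=ringfit(c,.184,.598,-.07,.05)
x,y=.5985,-.0701
print(phase6(rect(c,x,y,.226),.03,[.0125,.0135,.0145]))
cv2.imwrite('pics/v.png',cv2.resize(rect(c,x,y,.184,.05,500),(400,400))[:,:,::-1])
E
```

```text
[ 0.59249462 -0.13391475  0.28851513] [ 7.06586366e-01  7.07626281e-01 -4.10656765e-04 -7.64996768e-04] [ 0.37211132 -0.28972946 -0.3583158 ]
hole 0.5955409900990098 -0.05841485148514852 [ 71   0  63  14 505]
hole 0.6084514190317195 -0.06133923205342238 [ 195    0   45   67 1198]
hole 0.5870888038277512 -0.06588956937799044 [   0   51   31   63 1045]
hole 0.5987220221039705 -0.07030974212034385 [  88   84   79   79 4886]
bearing top
  ell 0.5986 -0.07 [51.5 51.8]
[(0.0125, np.float64(11.6), np.float64(18.3)), (0.0135, np.float64(9.9), np.float64(12.9)), (0.0145, np.float64(7.9), np.float64(5.3))]
```

Seated: the bearing top fits a 51.6 mm circle at (0.5986, -0.0700), and the shaft hole is at (0.5987, -0.0703). Now to the gear.

>>> carry_out(plan=[{"dx": 40,"dy": -9,"dz": 0,"twist": 0,"fingers": -1},{"dx": 80,"dy": -18,"dz": 0,"twist": 0,"fingers": -1},{"dx": 120,"dy": -27,"dz": 0,"twist": 0,"fingers": -1},{"dx": 160,"dy": -36,"dz": 0,"twist": 0,"fingers": -1},{"dx": 200,"dy": -45,"dz": 0,"twist": 0,"fingers": -1}])

```text
clock: 9.35
eef_pos: [0.5466, 0.0673, 0.2889]
tool_rot: [0.707, 0.707, -0.0, -0.0]
ft_force: [0.7, 0.1, -0.2]
grip_width: 0.0853
grasp_force: 0.0
```

>>> carry_out(plan=[{"dx": 25,"dy": -6,"dz": 31,"twist": 0,"fingers": -1},{"dx": 50,"dy": -12,"dz": 62,"twist": 0,"fingers": -1},{"dx": 75,"dy": -18,"dz": 93,"twist": 0,"fingers": -1},{"dx": 100,"dy": -24,"dz": 124,"twist": 0,"fingers": -1},{"dx": 125,"dy": -30,"dz": 155,"twist": 0,"fingers": -1}])

```text
clock: 9.77
eef_pos: [0.5165, 0.1919, 0.1329]
tool_rot: [0.707, 0.708, 0.0, 0.0]
ft_force: [0.5, -0.1, -0.1]
grip_width: 0.0853
grasp_force: 0.0
```

>>> carry_out(plan=[{"dx": 25,"dy": -8,"dz": 20,"twist": 0,"fingers": -1},{"dx": 25,"dy": -8,"dz": 20,"twist": 0,"fingers": -1},{"dx": 25,"dy": -8,"dz": 20,"twist": 0,"fingers": -1},{"dx": 25,"dy": -8,"dz": 20,"twist": 0,"fingers": -1},{"dx": 25,"dy": -8,"dz": 20,"twist": 0,"fingers": -1}])

```text
clock: 10.18
eef_pos: [0.5107, 0.2149, 0.1155]
tool_rot: [0.707, 0.707, 0.001, 0.001]
ft_force: [0.1, -0.8, 0.3]
grip_width: 0.0855
grasp_force: 0.0
```

```bash
python3 - <<'E'
from h import *
c=snap('wrist','w7.png');o=bot.get_obs(); print(o['eef_pos'],o['tool_rot'],o['ft_force'])
print('boss top');im=ringfit(c,.036,.513,.281,.05)
print('wheel');ringfit(c,.014,.513,.281,.05)
S=dict(np.load('scene.npz'));print('orange',p2w(S,375,311,.03))
a=cv2.resize(rect(c,.513,.281,.036,.03,400),(400,400)); b=cv2.resize(c['image'],(533,400))
cv2.imwrite('pics/v2.png',cv2.resize(np.hstack([a,b]),(800,343))[:,:,::-1])
E
```

```text
[0.51090045 0.2146953  0.11569808] [7.07459970e-01 7.06752153e-01 1.18533312e-03 6.16374323e-04] [-0.33554232  0.10331938  0.5964498 ]
boss top
  ell 0.5117 0.2859 [29.2 31.3]
  ell 0.5108 0.2868 [55.2 55.3]
wheel
  ell 0.5118 0.2844 [32.1 34.4]
  ell 0.5109 0.2855 [60.7 60.8]
orange [0.52941726 0.18748692 0.03      ]
```

View pics/v2.png

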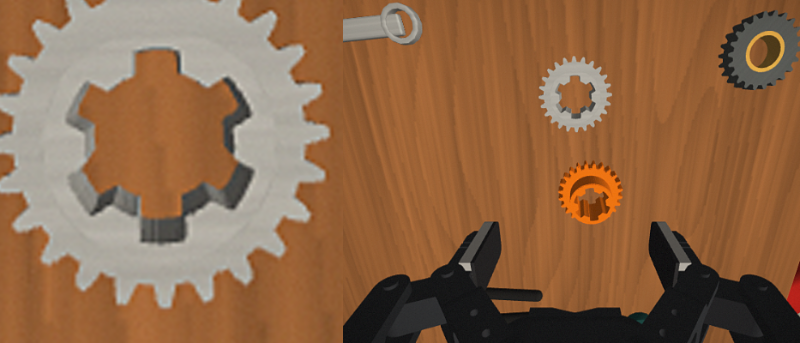

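Grey gear: bossed, six grooves, bore centre at about (157,140) in the left rectified crop. The orange decoy is about 90 mm nearer and clear of the fingers. I'll compute the groove phase.

```bash
python3 - <<'E'
from h import *
c=dict(np.load('wrist.npz'))
for cx,cy in [(.5117,.2859),(.5113,.2857),(.511,.286)]:
    im=rect(c,cx,cy,.036,.03,600)
    print(phase6(im,.03,[.0135,.014,.0145,.015,.0155,.016]))
# groove mask: upper-edge-only fit. mask of bore (non-light) component containing centre
im=rect(c,.5115,.2858,.036,.03,600); hsv=cv2.cvtColor(im,cv2.COLOR_RGB2HSV)
m=((hsv[...,1]>60)|(hsv[...,2]<120)).astype(np.uint8); n,l,st,ce=cv2.connectedComponentsWithStats(m); k=l[300,300]; b=(l==k).astype(np.uint8)
print(st[k],ce[k]); k,_=cv2.findContours(b,cv2.RETR_EXTERNAL,cv2.CHAIN_APPROX_NONE)
k=max(k,key=cv2.contourArea)[:,0,:].astype(float); w=np.c_[(k[:,0]-299.5)*1e-4+.5115,.2858-(k[:,1]-299.5)*1e-4]
# fit centre+phase by matching to ideal bore outline
from scipy.optimize import minimize
def cost(p,z=None):
    d=w-p[:2]; a=(np.arctan2(d[:,1],d[:,0])-p[2]+np.pi/6)%(np.pi/3)-np.pi/6; r=np.hypot(*d.T)
    x=r*np.cos(a);y=np.abs(r*np.sin(a))
    # distances to groove bottom, walls, lands
    e=np.minimum.reduce([np.where(y<.0045,np.abs(r-.017),1),np.where((x>.0125)&(x<.0172),np.abs(y-.0042),1),np.where(y>.004,np.abs(r-.013),1)])
    return np.minimum(e,.002).mean()
best=min((minimize(cost,[.5113,.2857,np.deg2rad(a)],method='Nelder-Mead',options=dict(initial_simplex=[[.5113,.2857,np.deg2rad(a)],[.5123,.2857,np.deg2rad(a)],[.5113,.2867,np.deg2rad(a)],[.5113,.2857,np.deg2rad(a+4)]],xatol=1e-6,fatol=1e-8)) for a in range(0,60,6)),key=lambda q:q.fun)
print(best.x[:2],np.rad2deg(best.x[2])%60,best.fun)
E
```

```text
[(0.0135, np.float64(2.1), np.float64(19.2)), (0.014, np.float64(2.0), np.float64(23.3)), (0.0145, np.float64(1.8), np.float64(25.0)), (0.015, np.float64(2.3), np.float64(24.9)), (0.0155, np.float64(2.4), np.float64(26.0)), (0.016, np.float64(2.0), np.float64(25.0))]
[(0.0135, np.float64(2.3), np.float64(22.1)), (0.014, np.float64(2.3), np.float64(25.7)), (0.0145, np.float64(2.3), np.float64(23.9)), (0.015, np.float64(2.4), np.float64(23.8)), (0.0155, np.float64(2.3), np.float64(25.4)), (0.016, np.float64(2.3), np.float64(25.7))]
[(0.0135, np.float64(2.5), np.float64(18.4)), (0.014, np.float64(2.4), np.float64(24.0)), (0.0145, np.float64(2.4), np.float64(23.6)), (0.015, np.float64(2.2), np.float64(23.1)), (0.0155, np.float64(2.1), np.float64(23.8)), (0.016, np.float64(2.2), np.float64(24.4))]
[  134   133   325   343 68619] [302.08660867 300.62586164]
[0.5110312  0.28550019] 31.780130395361013 0.0005897211986876478
```

Groove phase is about 32.2° and the spline phase about 10.7°, so the gear must turn -21.5° (twist +21.5). Gear centre is (0.5112, 0.2857). Grasp the boss.

>>> carry_out(plan=[{"dx": 40,"dy": 0,"dz": 0,"twist": 0,"fingers": -1},{"dx": 71,"dy": 0.3,"dz": 15,"twist": 0,"fingers": -1},{"dx": 71,"dy": 0.3,"dz": 50,"twist": 0,"fingers": -1},{"dx": 71,"dy": 0.3,"dz": 80,"twist": 0,"fingers": -1},{"dx": 71,"dy": 0.3,"dz": 99,"twist": 0,"fingers": -1}])

```text
clock: 10.65
eef_pos: [0.5098, 0.2853, 0.0137]
tool_rot: [0.707, 0.707, -0.001, -0.0]
ft_force: [-0.7, -0.2, -0.0]
grip_width: 0.0854
grasp_force: 0.0
```

>>> carry_out(plan=[{"dx": 0,"dy": 0,"dz": 0,"twist": 0,"fingers": -1},{"dx": 0,"dy": 0,"dz": 0,"twist": 0,"fingers": -0.5},{"dx": 0,"dy": 0,"dz": 0,"twist": 0,"fingers": 0},{"dx": 0,"dy": 0,"dz": 0,"twist": 0,"fingers": 0.5},{"dx": 0,"dy": 0,"dz": 0,"twist": 0,"fingers": 1}])

```text
clock: 11.07
eef_pos: [0.5117, 0.2867, 0.018]
tool_rot: [0.707, 0.707, 0.002, 0.0]
ft_force: [-2.5, -0.8, 1.2]
grip_width: 0.04
grasp_force: 61.7
```

>>> carry_out(plan=[{"dx": 0,"dy": 0,"dz": 0,"twist": 0,"fingers": 1},{"dx": 0,"dy": 0,"dz": 0,"twist": 0,"fingers": 1},{"dx": 0,"dy": 0,"dz": 0,"twist": 0,"fingers": 1},{"dx": 0,"dy": 0,"dz": 0,"twist": 0,"fingers": 1},{"dx": 0,"dy": 0,"dz": 0,"twist": 0,"fingers": 1}])

```text
clock: 11.48
eef_pos: [0.5117, 0.2867, 0.0181]
tool_rot: [0.707, 0.707, 0.002, 0.001]
ft_force: [-1.1, -1.3, 5.4]
grip_width: 0.0399
grasp_force: 61.3
```

>>> carry_out(plan=[{"dx": 0,"dy": 0,"dz": -25,"twist": 0,"fingers": 1},{"dx": 0,"dy": 0,"dz": -60,"twist": 0,"fingers": 1},{"dx": 0,"dy": 0,"dz": -98,"twist": 0,"fingers": 1},{"dx": -8,"dy": 2,"dz": -136,"twist": 0,"fingers": 1},{"dx": -20,"dy": 6,"dz": -170,"twist": 0,"fingers": 1}])

```text
clock: 11.9
eef_pos: [0.5156, 0.2666, 0.1882]
tool_rot: [0.706, 0.708, 0.001, 0.0]
ft_force: [1.1, 1.3, -2.8]
grip_width: 0.0397
grasp_force: 62.3
```

>>> carry_out(plan=[{"dx": -20,"dy": 6,"dz": -30,"twist": 0,"fingers": 1},{"dx": -45,"dy": 12,"dz": -60,"twist": 0,"fingers": 1},{"dx": -76,"dy": 20,"dz": -82,"twist": 0,"fingers": 1},{"dx": -110,"dy": 28,"dz": -84,"twist": 0,"fingers": 1},{"dx": -145,"dy": 37,"dz": -84,"twist": 0,"fingers": 1}])

```text
clock: 12.32
eef_pos: [0.554, 0.1202, 0.2726]
tool_rot: [0.707, 0.708, 0.003, 0.002]
ft_force: [0.3, -0.2, -3.8]
grip_width: 0.0399
grasp_force: 62.3
```

>>> carry_out(plan=[{"dx": -35,"dy": 9,"dz": 0,"twist": 5,"fingers": 1},{"dx": -70,"dy": 17,"dz": 0,"twist": 10,"fingers": 1},{"dx": -105,"dy": 26,"dz": 0,"twist": 15,"fingers": 1},{"dx": -140,"dy": 34,"dz": 0,"twist": 20,"fingers": 1},{"dx": -165,"dy": 40,"dz": 0,"twist": 21.5,"fingers": 1}])

```text
clock: 12.73
eef_pos: [0.5929, -0.0473, 0.2696]
tool_rot: [0.828, 0.56, -0.0, 0.001]
ft_force: [1.3, -0.2, -3.7]
grip_width: 0.0399
grasp_force: 62.3
```

>>> carry_out(plan=[{"dx": 0,"dy": 0,"dz": 0,"twist": 0,"fingers": 1},{"dx": 0,"dy": 0,"dz": 0,"twist": 0,"fingers": 1},{"dx": 0,"dy": 0,"dz": 0,"twist": 0,"fingers": 1},{"dx": 0,"dy": 0,"dz": 0,"twist": 0,"fingers": 1},{"dx": 0,"dy": 0,"dz": 0,"twist": 0,"fingers": 1}])

```text
clock: 13.15
eef_pos: [0.5928, -0.0427, 0.2695]
tool_rot: [0.826, 0.564, 0.0, -0.0]
ft_force: [0.3, 1.2, -3.6]
grip_width: 0.0397
grasp_force: 62.3
```

```bash
cat >> h.py <<'E'
from scipy.optimize import minimize
def borefit(c,cx,cy,z,deg0):
    im=rect(c,cx,cy,z,.03,600); hsv=cv2.cvtColor(im,cv2.COLOR_RGB2HSV)
    g=im.mean(-1); res={}
    # average brightness model: face light at r just outside outline, dark inside
    outl=[];
    for a in np.linspace(-np.pi/6,np.pi/6,121):
        r=.013
        if abs(np.sin(a)*.017)<.0042: r=.017
        outl.append((a,r))
    A=np.array([(a+k*np.pi/3,r) for k in range(6) for a,r in outl])
    from scipy.ndimage import gaussian_filter,map_coordinates
    G=gaussian_filter(g,4)
    def cost(p):
        f=lambda d: map_coordinates(G,[299.5-(p[1]+(A[:,1]+d)*np.sin(A[:,0]+p[2]))*1e4,299.5+(p[0]+(A[:,1]+d)*np.cos(A[:,0]+p[2]))*1e4],order=1,mode='nearest')
        return (np.minimum(f(-.0012),160)-np.minimum(f(.0012),160)).mean()
    b=None
    for a in np.deg2rad(deg0+np.arange(-8,9,4)):
        for x in (-.002,0,.002):
            for y in (-.002,0,.002):
                s=np.array([x,y,a]); q=minimize(cost,s,method='Nelder-Mead',options=dict(initial_simplex=[s,s+[.001,0,0],s+[0,.001,0],s+[0,0,.05]]))
                if b is None or q.fun<b.fun: b=q
    return cx+b.x[0],cy+b.x[1],np.rad2deg(b.x[2])%60,b.fun
E
python3 - <<'E'
from h import *
c0=dict(np.load('wrist.npz')); print('bench gear',borefit(c0,.5112,.2857,.036,32))
c=snap('wrist','w8.png');o=bot.get_obs(); e=o['eef_pos'];print(e,R.from_quat(o['tool_rot']).as_matrix().round(4)[:2],o['ft_force'],o['grip_width'],o['grasp_force'])
print('held gear',borefit(c,e[0],e[1],e[2]+.018,10.7))
im=rect(c,e[0],e[1],e[2]+.018,.03,600)
cv2.imwrite('pics/v3.png',im[:,:,::-1])
E
```

```text
bench gear (np.float64(0.511451892666785), np.float64(0.2853633487989409), np.float64(32.27854793196086), np.float64(-61.30791552001732))
[ 0.59281867 -0.04271448  0.26951839] [[ 3.646e-01  9.312e-01  1.000e-04]
 [ 9.312e-01 -3.646e-01  1.000e-04]] [ 0.29789645 -0.80897968 -3.55787869] 0.03976864716480084 62.28819228861539
held gear (np.float64(0.592326796555118), np.float64(-0.04356132445657166), np.float64(12.352144281351855), np.float64(-41.698621539888066))
```

Held gear at (0.5923, -0.0436), phase 10.9–12.4°, which agrees with kinematics. I'll shift onto the axis.

>>> carry_out(plan=[{"dx": -11,"dy": 8,"dz": 0,"twist": 0,"fingers": 1},{"dx": -22.4,"dy": 15.8,"dz": 0,"twist": 0,"fingers": 1},{"dx": -22.4,"dy": 15.8,"dz": 8,"twist": 0,"fingers": 1},{"dx": -22.4,"dy": 15.8,"dz": 15,"twist": 0,"fingers": 1},{"dx": -22.4,"dy": 15.8,"dz": 18,"twist": 0,"fingers": 1}])

```text
clock: 13.62
eef_pos: [0.5988, -0.0709, 0.2494]
tool_rot: [0.827, 0.563, -0.001, -0.001]
ft_force: [0.8, 0.5, -3.3]
grip_width: 0.0399
grasp_force: 62.3
```

>>> carry_out(plan=[{"dx": 0,"dy": 0,"dz": 0,"twist": 0,"fingers": 1},{"dx": 0,"dy": 0,"dz": 0,"twist": 0,"fingers": 1},{"dx": 0,"dy": 0,"dz": 0,"twist": 0,"fingers": 1},{"dx": 0,"dy": 0,"dz": 0,"twist": 0,"fingers": 1},{"dx": 0,"dy": 0,"dz": 0,"twist": 0,"fingers": 1}])

```text
clock: 14.03
eef_pos: [0.5997, -0.0705, 0.2517]
tool_rot: [0.827, 0.563, 0.0, 0.0]
ft_force: [0.1, -0.3, -3.4]
grip_width: 0.0397
grasp_force: 62.3
```

```bash
python3 - <<'E'
from h import *
c=snap('wrist','w9.png');o=bot.get_obs(); e=o['eef_pos'];print(e,R.from_quat(o['tool_rot']).as_matrix().round(4)[:2],o['ft_force'])
print('held gear',borefit(c,e[0],e[1],e[2]+.018,10.7))
E
```

```text
[ 0.5996508  -0.07048443  0.25172036] [[ 3.662e-01  9.305e-01  7.000e-04]
 [ 9.305e-01 -3.662e-01 -1.000e-04]] [-0.28496059  0.1131889  -3.86472758]
held gear (np.float64(0.59917235673327), np.float64(-0.07137259023934187), np.float64(12.2834245132492), np.float64(-43.22104757993965))
```

>>> carry_out(plan=[{"dx": 1,"dy": -0.8,"dz": 3,"twist": 0,"fingers": 1},{"dx": 1,"dy": -0.8,"dz": 6,"twist": 0,"fingers": 1},{"dx": 1,"dy": -0.8,"dz": 8,"twist": 0,"fingers": 1},{"dx": 1,"dy": -0.8,"dz": 10,"twist": 0,"fingers": 1},{"dx": 1,"dy": -0.8,"dz": 12,"twist": 0,"fingers": 1}])

```text
clock: 14.5
eef_pos: [0.599, -0.0694, 0.2389]
tool_rot: [0.827, 0.563, -0.0, -0.0]
ft_force: [0.3, 0.2, -3.8]
grip_width: 0.0402
grasp_force: 62.3
```

>>> carry_out(plan=[{"dx": 0,"dy": 0,"dz": 1,"twist": 0,"fingers": 1},{"dx": 0,"dy": 0,"dz": 2,"twist": 0,"fingers": 1},{"dx": 0,"dy": 0,"dz": 3,"twist": 0,"fingers": 1},{"dx": 0,"dy": 0,"dz": 3,"twist": 0,"fingers": 1},{"dx": 0,"dy": 0,"dz": 3,"twist": 0,"fingers": 1}])

```text
clock: 14.92
eef_pos: [0.5991, -0.0694, 0.2363]
tool_rot: [0.827, 0.563, 0.0, 0.0]
ft_force: [-0.4, -0.1, -3.4]
grip_width: 0.0399
grasp_force: 62.3
```

Underside is 8 mm below the tip with no reaction, so the splines have meshed. Slide down.

>>> carry_out(plan=[{"dx": 0,"dy": 0,"dz": 5,"twist": 0,"fingers": 1},{"dx": 0,"dy": 0,"dz": 10,"twist": 0,"fingers": 1},{"dx": 0,"dy": 0,"dz": 15,"twist": 0,"fingers": 1},{"dx": 0,"dy": 0,"dz": 20,"twist": 0,"fingers": 1},{"dx": 0,"dy": 0,"dz": 20,"twist": 0,"fingers": 1}])

```text
clock: 15.33
eef_pos: [0.5987, -0.0694, 0.2146]
tool_rot: [0.827, 0.563, -0.001, -0.001]
ft_force: [0.1, -0.5, -4.5]
grip_width: 0.0396
grasp_force: 62.3
```

>>> carry_out(plan=[{"dx": 0,"dy": 0,"dz": 4,"twist": 0,"fingers": 1},{"dx": 0,"dy": 0,"dz": 8,"twist": 0,"fingers": 1},{"dx": 0,"dy": 0,"dz": 11,"twist": 0,"fingers": 1},{"dx": 0,"dy": 0,"dz": 13,"twist": 0,"fingers": 1},{"dx": 0,"dy": 0,"dz": 13,"twist": 0,"fingers": 1}])

```text
clock: 15.75
eef_pos: [0.5987, -0.0694, 0.2026]
tool_rot: [0.827, 0.563, -0.0, -0.0]
ft_force: [0.4, -0.4, -3.9]
grip_width: 0.0397
grasp_force: 62.3
```

>>> carry_out(plan=[{"dx": 0,"dy": 0,"dz": 3,"twist": 0,"fingers": 1},{"dx": 0,"dy": 0,"dz": 6,"twist": 0,"fingers": 1},{"dx": 0,"dy": 0,"dz": 9,"twist": 0,"fingers": 1},{"dx": 0,"dy": 0,"dz": 11,"twist": 0,"fingers": 1},{"dx": 0,"dy": 0,"dz": 12,"twist": 0,"fingers": 1}])

```text
clock: 16.17
eef_pos: [0.5992, -0.0694, 0.1936]
tool_rot: [0.827, 0.563, 0.001, 0.001]
ft_force: [-5.5, 0.5, 9.9]
grip_width: 0.0399
grasp_force: 63.7
```

>>> carry_out(plan=[{"dx": 0,"dy": 0,"dz": 0,"twist": 0,"fingers": 1},{"dx": 0,"dy": 0,"dz": 0,"twist": 0,"fingers": 1},{"dx": 0,"dy": 0,"dz": 0,"twist": 0,"fingers": 1},{"dx": 0,"dy": 0,"dz": 0,"twist": 0,"fingers": 1},{"dx": 0,"dy": 0,"dz": 0,"twist": 0,"fingers": 1}])

```text
clock: 16.58
eef_pos: [0.5992, -0.0695, 0.1941]
tool_rot: [0.827, 0.563, 0.001, 0.001]
ft_force: [-4.6, 0.1, 9.6]
grip_width: 0.0401
grasp_force: 63.6
```

>>> carry_out(plan=[{"dx": -0.2,"dy": -0.6,"dz": 1,"twist": 0,"fingers": 1},{"dx": -0.2,"dy": -0.6,"dz": 2,"twist": 0,"fingers": 1},{"dx": -0.2,"dy": -0.6,"dz": 2.5,"twist": 0,"fingers": 1},{"dx": -0.2,"dy": -0.6,"dz": 2.5,"twist": 0,"fingers": 1},{"dx": -0.2,"dy": -0.6,"dz": 2.5,"twist": 0,"fingers": 1}])

```text
clock: 17.0
eef_pos: [0.5992, -0.0694, 0.1922]
tool_rot: [0.827, 0.563, 0.002, 0.001]
ft_force: [-4.2, -0.4, 10.7]
grip_width: 0.04
grasp_force: 63.8
```

>>> carry_out(plan=[{"dx": 0,"dy": 0,"dz": 0,"twist": 0,"fingers": 1},{"dx": 0,"dy": 0,"dz": 0,"twist": 0,"fingers": 1},{"dx": 0,"dy": 0,"dz": 0,"twist": 0,"fingers": 1},{"dx": 0,"dy": 0,"dz": 0,"twist": 0,"fingers": 1},{"dx": 0,"dy": 0,"dz": 0,"twist": 0,"fingers": 1}])

```text
clock: 17.42
eef_pos: [0.5991, -0.0694, 0.1922]
tool_rot: [0.827, 0.563, 0.002, 0.001]
ft_force: [-4.5, 0.8, 11.8]
grip_width: 0.0398
grasp_force: 63.8
```

```bash
python3 - <<'E'
from h import *
c=snap('wrist','w10.png');o=bot.get_obs(); e=o['eef_pos'];print(e,o['tool_rot'],o['ft_force'],o['ft_torque'])
for z in (.207,.210,.213): print(z,borefit(c,e[0],e[1],z,10.7))
# vertical column of brightness over shaft/boss front as seen by camera: project known heights
th=np.arctan2(c['eye'][1]+.0702,c['eye'][0]-.5987); print(np.rad2deg(th))
for h in (.226,.215,.212,.210,.206):
    for a in np.deg2rad([10.7,70.7]): print(h,np.rad2deg(a).round(),w2p(c,(.5987+.016*np.cos(a),-.0702+.016*np.sin(a),h)).round(1),end=' ')
    print()
for a in np.deg2rad([10.7,70.7]):
    l=[]
    for h in np.arange(.226,.198,-.001):
        u,v=w2p(c,(.5987+.016*np.cos(a),-.0702+.016*np.sin(a),h)); l.append(int(cv2.getRectSubPix(c['image'],(1,1),(float(u),float(v))).mean()))
    print(l)
E
```

```text
[ 0.59915679 -0.06941276  0.19225157] [0.82659557 0.56279183 0.00174527 0.00144381] [-3.80251136  1.35915505 10.78319444] [0.15071632 1.1120773  0.0602154 ]
0.207 (np.float64(0.5972321032392289), np.float64(-0.07264422915808105), np.float64(13.795210344174668), np.float64(-29.117332942531007))
0.21 (np.float64(0.598162739919959), np.float64(-0.07102210430322076), np.float64(14.834603632469241), np.float64(-29.09066488915408))
0.213 (np.float64(0.5987662959840765), np.float64(-0.0694396073679863), np.float64(14.841689522586904), np.float64(-27.291988238932426))
69.19791860185653
0.226 11.0 [365.  345.7] 0.226 71.0 [324.3 327.2] 
0.215 11.0 [361.8 327.9] 0.215 71.0 [324.2 310.5] 
0.212 11.0 [361.  323.6] 0.212 71.0 [324.2 306.4] 
0.21 11.0 [360.5 320.7] 0.21 71.0 [324.1 303.8] 
0.206 11.0 [359.6 315.3] 0.206 71.0 [324.1 298.7] 
[190, 187, 190, 189, 187, 180, 167, 160, 163, 164, 163, 167, 180, 188, 199, 187, 179, 172, 174, 187, 194, 193, 190, 188, 189, 189, 193, 194]
[139, 111, 120, 188, 184, 118, 113, 116, 114, 116, 115, 129, 198, 202, 185, 113, 114, 116, 167, 195, 192, 188, 185, 186, 162, 157, 138, 110]
```

The spline profile shows the groove's lower edge at about 0.212, then spline wall, then the boss face near 0.210, so the boss is already below the groove. I'll press about 1 mm more for margin and settle.

>>> carry_out(plan=[{"dx": 0,"dy": 0,"dz": 0.7,"twist": 0,"fingers": 1},{"dx": 0,"dy": 0,"dz": 1.4,"twist": 0,"fingers": 1},{"dx": 0,"dy": 0,"dz": 1.6,"twist": 0,"fingers": 1},{"dx": 0,"dy": 0,"dz": 1.6,"twist": 0,"fingers": 1},{"dx": 0,"dy": 0,"dz": 1.6,"twist": 0,"fingers": 1}])

```text
clock: 17.88
eef_pos: [0.5992, -0.0694, 0.1909]
tool_rot: [0.827, 0.563, 0.002, 0.002]
ft_force: [-4.6, 1.7, 11.7]
grip_width: 0.0402
grasp_force: 64.0
```

>>> carry_out(plan=[{"dx": 0,"dy": 0,"dz": 0,"twist": 0,"fingers": 1},{"dx": 0,"dy": 0,"dz": 0,"twist": 0,"fingers": 1},{"dx": 0,"dy": 0,"dz": 0,"twist": 0,"fingers": 1},{"dx": 0,"dy": 0,"dz": 0,"twist": 0,"fingers": 1},{"dx": 0,"dy": 0,"dz": 0,"twist": 0,"fingers": 1}])

```text
clock: 18.3
eef_pos: [0.5991, -0.0694, 0.1909]
tool_rot: [0.827, 0.563, 0.002, 0.002]
ft_force: [-5.8, 0.5, 12.3]
grip_width: 0.0398
grasp_force: 64.0
```

```bash
python3 - <<'E'
from h import *
c=snap('wrist','w11.png');o=bot.get_obs(); print(o['eef_pos'],o['ft_force'],o['joint_vel'].round(4))
for a in np.deg2rad([70.7]):
    l=[]
    for h in np.arange(.216,.198,-.0005):
        u,v=w2p(c,(.5987+.016*np.cos(a),-.0702+.016*np.sin(a),h)); l.append(int(cv2.getRectSubPix(c['image'],(1,1),(float(u),float(v))).mean()))
    print(l)
E
```

```text
[ 0.59915049 -0.06941827  0.19093603] [-5.33293125  0.12380345 11.19161978] [ 0.0004  0.     -0.0005 -0.0004 -0.0009  0.0017]
[116, 114, 120, 150, 206, 203, 202, 202, 198, 152, 107, 114, 116, 116, 115, 114, 114, 117, 143, 179, 189, 194, 194, 192, 189, 187, 185, 184, 184, 179, 168, 167, 169, 171, 162, 126]
```

The boss face followed down another 1.3 mm and the groove is clear. Everything is still, so I'm handing in.

```bash
python3 -c "
from h import *
print(job_done())"
```

```text
the job is handed in; nothing more can be done
None
```

The bearing is seated in the cup and let go, and the gear is meshed and held pressed about 3 mm below the circlip groove's lower edge by my measurements; I handed the job in at 18 s, and no verdict came back.

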